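# Find the full salt tin on the bakery counter

## Task

One of the three identical closed salt tins on the board is still full. Going from the robot's left to its right, grip each tin, lift it a few centimetres straight up to feel its weight and set it gently back upright on its cork spot (the last one may stay in the gripper if it is the heaviest). Then finish holding the heaviest tin up in the gripper, upright and still, with its underside at least 15 cm above the counter and the other two tins standing on their spots; do not let go of it, and leave the loaf, the jar and the slate alone.

Things in the scene. Friction and masses are not known exactly. Their poses are not given: they have to be found in the camera images.
- tin_a: One of three tins alike: upright closed round tin, 64 mm diameter, 105 mm tall, straight blue sides, paper band, tight aluminium lid (65 mm). On one of the cork spots; which tin is where varies. Solid contents do not shift. The three weigh 0.09 to 0.53 kg; the heaviest is at least 0.13 kg above the next. Origin: centre of its underside; z up its axis.
- tin_b: One of three tins alike: upright closed round tin, 64 mm diameter, 105 mm tall, straight blue sides, paper band, tight aluminium lid (65 mm). On one of the cork spots; which tin is where varies. Solid contents do not shift. The three weigh 0.09 to 0.53 kg; the heaviest is at least 0.13 kg above the next. Origin: centre of its underside; z up its axis.
- tin_c: One of three tins alike: upright closed round tin, 64 mm diameter, 105 mm tall, straight blue sides, paper band, tight aluminium lid (65 mm). On one of the cork spots; which tin is where varies. Solid contents do not shift. The three weigh 0.09 to 0.53 kg; the heaviest is at least 0.13 kg above the next. Origin: centre of its underside; z up its axis.
- board: Fixed dark wooden board on the counter, 130 x 400 mm, 18 mm thick, with three cork spots in a row along its length, 130 mm apart. Origin: centre of its underside; y along the row towards the left spot (as the robot sees it), x away from the robot.
- spot_left (a point): Centre of the top of the left cork spot on the board, 21 mm above the counter. A cork disc of 86 mm diameter, 3 mm high. z up. It is the end of the row at the robot's left (+y).
- spot_middle (a point): Centre of the top of the middle cork spot on the board, 21 mm above the counter. A cork disc of 86 mm diameter, 3 mm high. z up. 
- spot_right (a point): Centre of the top of the right cork spot on the board, 21 mm above the counter. A cork disc of 86 mm diameter, 3 mm high. z up. It is the end of the row at the robot's right (-y).
- loaf: Bystander: crusty brown loaf, 220 mm long, 76 mm wide and 76 mm high, lying on the counter beyond the board. Origin: centre of its underside; x along its length.
- jar: Bystander: closed amber jar with a white cap, 60 mm diameter, 85 mm tall, standing beyond the right end of the board. Origin: centre of its underside.
- slate: Bystander: small blank slate sign, 100 mm wide, standing in a wooden foot 45 x 110 mm, 97 mm tall in all, beyond the left end of the board. Origin: centre of its underside.

How it is judged:
On the way, in this order (a step that is already met when the one before it is completed fails the run):
1. the tin on the left spot is gripped and lifted more than 15 mm clear, above its own spot (((height (world z) of tin_a above 0.036 m and horizontal distance between tin_a and spot_left below 0.06 m and contact force between tin_a and the fingers above 0.5 N) or (height (world z) of tin_b above 0.036 m and horizontal distance between tin_b and spot_left below 0.06 m and contact force between tin_b and the fingers above 0.5 N) or (height (world z) of tin_c above 0.036 m and horizontal distance between tin_c and spot_left below 0.06 m and contact force between tin_c and the fingers above 0.5 N))), for 0.2 s.
2. the tin on the middle spot is gripped and lifted more than 15 mm clear, above its own spot (((height (world z) of tin_a above 0.036 m and horizontal distance between tin_a and spot_middle below 0.06 m and contact force between tin_a and the fingers above 0.5 N) or (height (world z) of tin_b above 0.036 m and horizontal distance between tin_b and spot_middle below 0.06 m and contact force between tin_b and the fingers above 0.5 N) or (height (world z) of tin_c above 0.036 m and horizontal distance between tin_c and spot_middle below 0.06 m and contact force between tin_c and the fingers above 0.5 N))), for 0.2 s.
3. the tin on the right spot is gripped and lifted more than 15 mm clear, above its own spot (((height (world z) of tin_a above 0.036 m and horizontal distance between tin_a and spot_right below 0.06 m and contact force between tin_a and the fingers above 0.5 N) or (height (world z) of tin_b above 0.036 m and horizontal distance between tin_b and spot_right below 0.06 m and contact force between tin_b and the fingers above 0.5 N) or (height (world z) of tin_c above 0.036 m and horizontal distance between tin_c and spot_right below 0.06 m and contact force between tin_c and the fingers above 0.5 N))), for 0.2 s.
At the end, for the whole second after the job is handed in: Heaviest tin gripped, still and upright (within 17 degrees), underside over 150 mm above the counter, touching only the gripper; the other two (each under 3.6 N) stand upright, released, within 30 mm of a cork spot's centre; loaf, jar and slate within 30 mm of their start (((height (world z) of tin_a above 0.15 m and angle between tin_a's own z axis and vertical below 0.3 rad and linear speed of tin_a below 0.05 m/s and contact force between tin_a and the fingers above 1 N and contact force between tin_a and board below 0.1 N and contact force between tin_a and tin_b below 0.1 N and contact force between tin_a and tin_c below 0.1 N and contact force between tin_a and loaf below 0.1 N and contact force between tin_a and jar below 0.1 N and contact force between tin_a and slate below 0.1 N and contact force between tin_b and board between 0.3 and 3.6 N and angle between each of tin_b, tin_c's own z axis and vertical below 0.15 rad and height (world z) of each of tin_b, tin_c below 0.03 m and linear speed of each of tin_b, tin_c below 0.03 m/s and contact force between each of tin_b, tin_c and the fingers below 0.1 N and (horizontal distance between tin_b and spot_left below 0.03 m or horizontal distance between tin_b and spot_middle below 0.03 m or horizontal distance between tin_b and spot_right below 0.03 m) and contact force between tin_c and board between 0.3 and 3.6 N and (horizontal distance between tin_c and spot_left below 0.03 m or horizontal distance between tin_c and spot_middle below 0.03 m or horizontal distance between tin_c and spot_right below 0.03 m)) or (height (world z) of tin_b above 0.15 m and angle between tin_b's own z axis and vertical below 0.3 rad and linear speed of tin_b below 0.05 m/s and contact force between tin_b and the fingers above 1 N and contact force between tin_b and board below 0.1 N and contact force between tin_b and tin_a below 0.1 N and contact force between tin_b and tin_c below 0.1 N and contact force between tin_b and loaf below 0.1 N and contact force between tin_b and jar below 0.1 N and contact force between tin_b and slate below 0.1 N and contact force between tin_a and board between 0.3 and 3.6 N and angle between each of tin_a, tin_c's own z axis and vertical below 0.15 rad and height (world z) of each of tin_a, tin_c below 0.03 m and linear speed of each of tin_a, tin_c below 0.03 m/s and contact force between each of tin_a, tin_c and the fingers below 0.1 N and (horizontal distance between tin_a and spot_left below 0.03 m or horizontal distance between tin_a and spot_middle below 0.03 m or horizontal distance between tin_a and spot_right below 0.03 m) and contact force between tin_c and board between 0.3 and 3.6 N and (horizontal distance between tin_c and spot_left below 0.03 m or horizontal distance between tin_c and spot_middle below 0.03 m or horizontal distance between tin_c and spot_right below 0.03 m)) or (height (world z) of tin_c above 0.15 m and angle between tin_c's own z axis and vertical below 0.3 rad and linear speed of tin_c below 0.05 m/s and contact force between tin_c and the fingers above 1 N and contact force between tin_c and board below 0.1 N and contact force between tin_c and tin_a below 0.1 N and contact force between tin_c and tin_b below 0.1 N and contact force between tin_c and loaf below 0.1 N and contact force between tin_c and jar below 0.1 N and contact force between tin_c and slate below 0.1 N and contact force between tin_a and board between 0.3 and 3.6 N and angle between each of tin_a, tin_b's own z axis and vertical below 0.15 rad and height (world z) of each of tin_a, tin_b below 0.03 m and linear speed of each of tin_a, tin_b below 0.03 m/s and contact force between each of tin_a, tin_b and the fingers below 0.1 N and (horizontal distance between tin_a and spot_left below 0.03 m or horizontal distance between tin_a and spot_middle below 0.03 m or horizontal distance between tin_a and spot_right below 0.03 m) and contact force between tin_b and board between 0.3 and 3.6 N and (horizontal distance between tin_b and spot_left below 0.03 m or horizontal distance between tin_b and spot_middle below 0.03 m or horizontal distance between tin_b and spot_right below 0.03 m))) and distance of each of loaf, jar, slate from where it was at the start of the episode below 0.03 m); the arm keeps its last pose, push and grip.
It fails at once if a tin is tipped more than about 35 degrees (angle between any of tin_a, tin_b, tin_c's own z axis and vertical above 0.6 rad).
It fails at once if a tin is let go or dropped more than 15 mm above its spot ((height (world z) of tin_a above 0.036 m and contact force between tin_a and anything else below 0.02 N) or (height (world z) of tin_b above 0.036 m and contact force between tin_b and anything else below 0.02 N) or (height (world z) of tin_c above 0.036 m and contact force between tin_c and anything else below 0.02 N)).
It fails at once if the loaf, jar or slate is pushed more than 30 mm or tipped over (distance of any of loaf, jar, slate from where it was at the start of the episode above 0.03 m or angle between any of loaf, jar, slate's own z axis and vertical above 0.4 rad).
It also fails if it takes over 72 s, if anything falls off the work surface, if the arm or the gripper's body presses on something with over 40 N, if the wrist force passes 120 N, or if a joint passes its speed limit or range.

## Robot

A 6-joint arm with a two-finger parallel gripper is mounted at the origin on the work surface. World frame = base frame: x ahead of the robot, y to its left, z up, the work surface at z = 0. Lengths are in m, angles in rad, forces in N, time in s.
With the tool pointing down it reaches from about 0.225 to 0.875 m from the base axis. Payload 3.4 kg.
Tool frame: the origin (TCP) lies on the centre line of the jaws, within the pads' length; the fingertips stand 17 mm ahead of it and the grasp point (between the pads) lies 2 mm behind it (manip.finger_overhang is the distance from the TCP to the fingertips, in m); y points along the fingers, x is the direction in which the jaws open and shut, and the axes are right-handed (so a half turn about y gives the same grasp; the last joint's range is limited). The gripper opens to 85 mm and grips with 20 to 120 N. Pads are 22 mm wide; open, the fingers measure 114 mm over their backs; the gripper's body (76 mm by 85 mm) begins 54 mm behind the grasp point. The pads swing forward as they close: fully open they stand 13 mm farther back than shut.
Start: joints at [-1.425, 0.276, 1.505, -0, 1.361, -0.121], TCP at [0.152, -0.555, 0.248] pointing down, gripper open.
Joint ranges: [-2.89, 2.89], [-0.75, 2.08], [0.22, 2.7], [-1.18, 4.32], [0.11, 2.71], [-2.7, 2.7]. Speed limits (rad/s): [2.57, 2.57, 3.14, 3.14, 3.14, 3.14].

## Interface

Orientations are given as a unit quaternion [w, x, y, z].
In Python, from rig import manip gives the robot as it stands.
- The arm moves only by the tool arm_command, never from a script. Its argument "commands" is a list of rows, each a list of 3 entries, a list of its own where there are three numbers: the finger opening in cm, from 0 to 8.54, then the shift along the world's x, y, z in cm, then the turn about the world's z in rad. A call has 1 to 12 rows; each row shifts and turns the commanded pose from where the row before left it; what a row does not reach is not made up. A row lasts 1/10 s, in which the tool goes at most 50 mm and 8.59 degrees, less where a joint would pass 70% of its speed; a pose out of reach is approached as far as the arm can. A call with a gripper value outside its range is refused whole. The fingers move at their own pace and stop on an object; "grip_force" is the grip in N (left out, the last holds). Time passes only in rows, so rows that do not move let the fingers close. It gives the time, the measured TCP pose, the force and the opening at its end, in the units of the state.
- manip.get_state(): the state, without advancing time (a new reading comes with each control period).
- manip.get_image(name): name is "scene" or "top" or "wrist"; returns a dict with "pixels" (480x640x3 uint8, red, green, blue), "range_z" (480x640 float32, m along the optical axis (not along the pixel's ray), 0 where there is no reading), "intrinsics" (3x3 intrinsics, pixels), "R" (3x3) and "t" (3): a world point X has camera coordinates R X + t. Camera axes: x right, y down, z forward; pixel columns grow to the right and rows downward; lengths in m; the calibration is good to about 2 mm. The wrist camera is an equidistant fisheye: a pixel r from the principal point sees the ray r / f radians off the axis. A picture is of the moment at which its call begins.
- manip.sign_off(): hands the job in, once; it reports no verdict.
The state is a dict: "clock": time; "qpos": joint angles; "qd": joint speeds; "effort": joint torques, N m; "position": TCP position; "ee_rot": TCP orientation; "contact_force": force on the tool from outside, world axes, zero at the start; "moment": the same for the moment, N m; "width": finger opening in m.
Only numpy, scipy, OpenCV 4.12 (cv2) and the standard library are available. Lean on these libraries where they do the work, as an engineer would, in place of code of your own. Each camera call takes 0.05 s, during which the arm holds its last target.

## Working session

There is one attempt and no reset: what is moved stays moved. The work goes in short steps, Python scripts to look and compute and a tool call to move; the robot and the scene stay as the last step left them, time stands still between calls to the robot, and variables do not carry over. Pictures are saved under pics/ and viewed, and the job is handed in when it is done.

Besides the shell and the picture viewer there is one more tool, called after "Request:" as name(argument=value, ...), one argument or row to a line, values as JSON. arm_command: Moves the arm, as the interface text tells. Its arguments: {"type":"object","properties":{"commands":{"type":"array"},"grip_force":{"type":"number"}},"required":["commands"]}

```bash
mkdir -p pics; python3 - <<'E'
from rig import manip
import cv2,numpy as np
print(manip.get_state())
for n in ["scene","top"]:
    d=manip.get_image(n); cv2.imwrite(f"pics/{n}0.png",d["pixels"][:,:,::-1]); np.savez(f"{n}0.npz",**d)
    print(n,d["intrinsics"],d["R"],d["t"])
E
```

```text
{'clock': 0.0, 'qpos': array([-1.42498507e+00,  2.76613780e-01,  1.50613789e+00,  9.42203268e-06,
        1.36070737e+00, -1.21052085e-01]), 'qd': array([ 0.00099429, -0.00018231, -0.00081149,  0.00029788,  0.00102195,
        0.00061662]), 'effort': array([ 1.99781352e-03, -4.16761994e+01, -2.45803767e+01,  3.13265118e-04,
        1.07992798e-02,  1.11660313e-05]), 'position': array([ 0.1515274 , -0.55415657,  0.24742708]), 'ee_rot': array([ 0.56253609, -0.56160986,  0.42950798, -0.42856786]), 'contact_force': array([ 0.44666754, -0.0007602 ,  0.63735226]), 'moment': array([0.04391169, 0.05696264, 0.01293655]), 'width': 0.08519304365090703}
scene [[497.67144458   0.         309.91790523]
 [  0.         497.67144458 251.06281134]
 [  0.           0.           1.        ]] [[-5.72101670e-01  8.20182478e-01  6.17937198e-04]
 [ 4.74745990e-01  3.31763629e-01 -8.15198834e-01]
 [-6.68816809e-01 -4.66083252e-01 -5.79180869e-01]] [ 0.34292426 -0.27350981  1.44879278]
top [[459.8311512    0.         321.11682316]
 [  0.         459.8311512  244.81329262]
 [  0.           0.           1.        ]] [[ 0.00961078 -0.99994387  0.00445884]
 [-0.99684616 -0.00993209 -0.07873433]
 [ 0.07877419 -0.00368808 -0.99688566]] [0.0140376  0.64236814 0.86477536]
```

View pics/scene0.png

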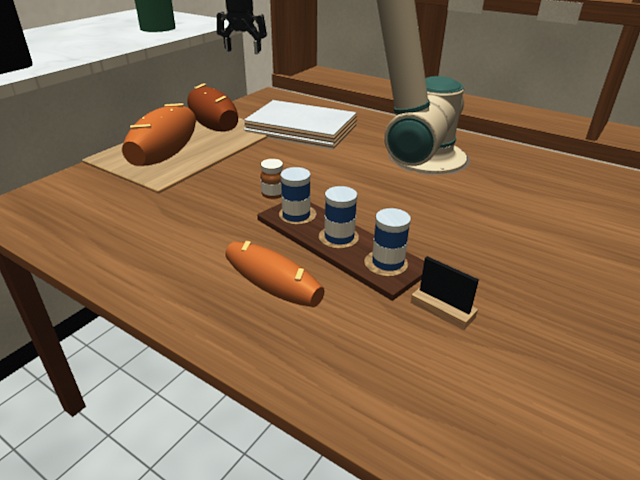

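View pics/top0.png

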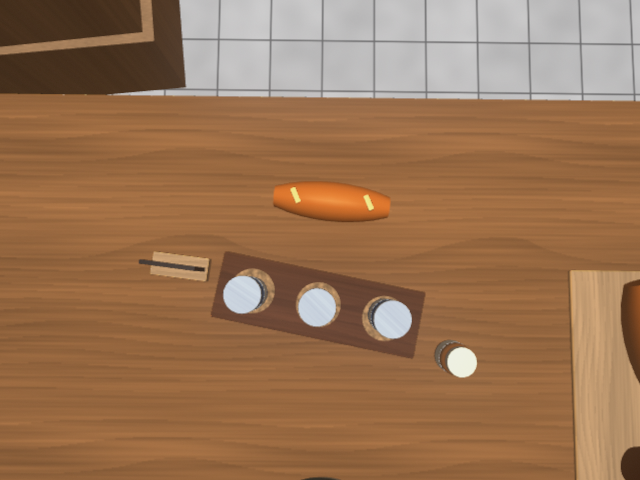

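The top view shows the lids near (242,295), (317,307) and (391,319). The board corners are near (225,252), (425,292), (413,357) and (212,317). The loaf is behind the board, the slate is at the left (180,266) and the jar at the right (461,361).

```bash
cat > h.py <<'E'
import numpy as np,cv2
def ray(d,u,v,z):
    K,R,t=d["intrinsics"],d["R"],d["t"]
    r=R.T@np.linalg.solve(K,[u,v,1.0]); c=-R.T@t
    return c+r*(z-c[2])/r[2]
def lids(d):
    hsv=cv2.cvtColor(d["pixels"],cv2.COLOR_RGB2HSV)
    m=((hsv[...,1]<60)&(hsv[...,2]>150)).astype(np.uint8); m[:230]=0;m[:,550:]=0
    m=cv2.morphologyEx(m,cv2.MORPH_OPEN,np.ones((3,3)))
    out=[]
    for c in cv2.findContours(m,cv2.RETR_EXTERNAL,cv2.CHAIN_APPROX_NONE)[0]:
        if cv2.contourArea(c)>300:
            (u,v),r=cv2.minEnclosingCircle(c); out.append((u,v,r,cv2.contourArea(c)))
    return sorted(out)
E
python3 - <<'E'
from h import *
d=dict(np.load("top0.npz"))
for u,v,r,a in lids(d):
    p=ray(d,u,v,.126); print(round(u,1),round(v,1),round(r,1),a,p.round(4), ray(d,u+r,v,.126)[1]-p[1], d["range_z"][int(v),int(u)])
hsv=cv2.cvtColor(d["pixels"],cv2.COLOR_RGB2HSV)
# board: dark
m=(d["pixels"].max(2)<85).astype(np.uint8); m[:235]=0;m[375:]=0;m[:,:208]=0;m[:,430:]=0
m=cv2.morphologyEx(m,cv2.MORPH_OPEN,np.ones((3,3)))
c=max(cv2.findContours(m,0,1)[0],key=cv2.contourArea); b=cv2.minAreaRect(c);print(b)
bp=cv2.boxPoints(b);P=np.array([ray(d,*q,.018) for q in bp]);print(P.round(4),P.mean(0), [np.linalg.norm(P[i]-P[i-1]) for i in range(4)],[np.arctan2(*(P[i]-P[i-1])[[1,0]]) for i in range(4)])
E
```

```text
241.5 294.0 19.1 1074.5 [0.549  0.1552 0.126 ] -0.03252547058761962 0.7833989
316.5 307.1 19.2 1103.0 [0.5281 0.0275 0.126 ] -0.03268364072108089 0.7820899
392.3 319.0 19.2 1091.0 [ 0.5092 -0.1011  0.126 ] -0.03264444998918986 0.7804549
461.4 361.8 15.0 663.5 [ 0.439  -0.2175  0.126 ] -0.02535636643033265 0.8171405
((373.0, 310.0), (2.0, 2.0), 90.0)
[[ 0.5194 -0.0792  0.018 ]
 [ 0.5195 -0.083   0.018 ]
 [ 0.5156 -0.083   0.018 ]
 [ 0.5156 -0.0792  0.018 ]] [ 0.51751849 -0.08109526  0.018     ] [np.float64(0.0038310742550175117), np.float64(0.0038644657358239075), np.float64(0.003831159305535067), np.float64(0.0038631518512454374)] [np.float64(0.0008943446120666242), np.float64(-1.5614525905020502), np.float64(-3.141041081325325), np.float64(1.580120978494155)]
```

```bash
python3 - <<'E'
from h import *
d=dict(np.load("top0.npz"))
p=d["pixels"].astype(int)
m=((p[...,0]<95)).astype(np.uint8); m[:235]=0;m[375:]=0;m[:,:208]=0;m[:,430:]=0
m=cv2.morphologyEx(m,cv2.MORPH_OPEN,np.ones((3,3)))
c=max(cv2.findContours(m,0,1)[0],key=cv2.contourArea); b=cv2.minAreaRect(c);print(b, p[265,300],p[240,300])
P=np.array([ray(d,*q,.018) for q in cv2.boxPoints(b)]);print(P.round(4));print(P.mean(0), [np.linalg.norm(P[i]-P[i-1]) for i in range(4)],[np.arctan2(*(P[i]-P[i-1])[[1,0]]) for i in range(4)])
cv2.imwrite("pics/crop.png",cv2.resize(d["pixels"][235:375,130:490,::-1],None,fx=2.2,fy=2.2,interpolation=2))
# spot circle edge pts
hsv=cv2.cvtColor(d["pixels"],cv2.COLOR_RGB2HSV)
ck=((p[...,0]>130)&(p[...,0]-p[...,2]>45)).astype(np.uint8)
ck=cv2.bitwise_and(ck,cv2.fillConvexPoly(np.zeros((480,640),np.uint8),cv2.boxPoints(((b[0]),(b[1][0]-8,b[1][1]-8),b[2])).astype(int),1))
for x in ((215,290),(290,350),(350,420)):
    k=ck.copy();k[:,:x[0]]=0;k[:,x[1]:]=0
    c=max(cv2.findContours(k,0,1)[0],key=cv2.contourArea); (u,v),r=cv2.minEnclosingCircle(c); print(u,v,r,ray(d,u,v,.021).round(4))
E
```

```text
((262.0, 291.5), (3.0, 2.0), 90.0) [146 101  65] [153 105  65]
[[0.5539 0.1358 0.018 ]
 [0.5539 0.1319 0.018 ]
 [0.5482 0.1318 0.018 ]
 [0.5481 0.1357 0.018 ]]
[0.55102466 0.13380848 0.018     ] [np.float64(0.005776822937853233), np.float64(0.0038686941518662364), np.float64(0.005776914177033765), np.float64(0.003866719327101945)] [np.float64(0.019898359322712063), np.float64(-1.561270637939039), np.float64(-3.122036323854563), np.float64(1.5802932079935739)]Traceback (most recent call last):
  File "<stdin>", line 15, in <module>
ValueError: max() iterable argument is empty
```

View pics/crop.png

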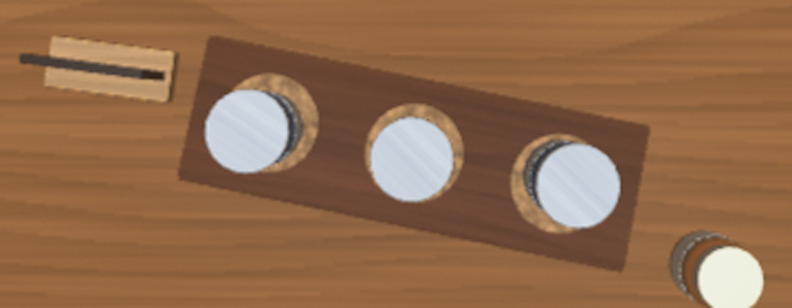

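The crop is clear. The board corners in crop pixels are (208,37), (649,126), (623,270) and (179,181), and the cork rims are visible.

```bash
python3 - <<'E'
from h import *
d=dict(np.load("top0.npz"))
P=np.array([ray(d,u/2.2+130,v/2.2+235,.018) for u,v in [(208,37),(649,126),(623,270),(179,181)]])
print(P.round(4),P.mean(0).round(4),[np.linalg.norm(P[i]-P[i-1]).round(4) for i in range(4)])
y=(P[0]-P[1]+P[3]-P[2]);y/=np.linalg.norm(y);print(y,np.arctan2(-y[0],y[1]))
for s in(1,0,-1):
    print((P.mean(0)+y*.13*s).round(4))
L=[ray(d,u,v,.126) for u,v,r,a in lids(d)][:3]
for s,l in zip((1,0,-1),L): print(np.linalg.norm((P.mean(0)+y*.13*s-l)[:2]))
# edges of slate, loaf, jar
for u,v,z in [(209,265,.02),(140,263,.097),(212,255,.02),(275,200,.04),(330,221,.05),(390,215,.03),(461.4,361.8,.085)]: print(u,v,ray(d,u,v,z).round(3))
E
```

```text
[[ 0.6272  0.2082  0.018 ]
 [ 0.5525 -0.1819  0.018 ]
 [ 0.4275 -0.1582  0.018 ]
 [ 0.5007  0.2303  0.018 ]] [0.527  0.0246 0.018 ] [np.float64(0.1284), np.float64(0.3972), np.float64(0.1272), np.float64(0.3953)]
[0.18661301 0.9824335  0.        ] -0.18771346065919992
[0.5513 0.1523 0.018 ]
[0.527  0.0246 0.018 ]
[ 0.5027 -0.1031  0.018 ]
0.0036736422858803797
0.003115874283390732
0.006760863286967115
209 265 [0.601 0.237 0.02 ]
140 263 [0.601 0.341 0.097]
212 255 [0.621 0.232 0.02 ]
275 200 [0.726 0.11  0.04 ]
330 221 [0.686 0.004 0.05 ]
390 215 [ 0.701 -0.112  0.03 ]
461.4 361.8 [ 0.432 -0.23   0.085]
```

Request:
arm_command(
  commands=[
    [8.5,[1.6,2.9,0],0.09],
    [8.5,[1.6,2.9,0],0.09],
    [8.5,[1.6,2.9,0],0.09],
    [8.5,[1.6,2.9,0],0.09],
    [8.5,[1.6,2.9,0],0.09],
    [8.5,[1.6,2.9,0],0.09],
    [8.5,[1.6,2.9,0],0.09],
    [8.5,[1.6,2.9,0],0.09],
    [8.5,[1.6,2.9,0],0.09],
    [8.5,[1.6,2.9,0],0.09],
    [8.5,[1.6,2.9,0],0.09],
    [8.5,[1.6,2.9,0],0.09],
  ],
  grip_force=38,
)

```text
clock: 1.3
position: [0.3438, -0.2052, 0.2481]
ee_rot: [0.703, -0.703, 0.078, -0.078]
contact_force: [0.3, 0.2, 0.0]
width: 0.0853
```

Request:
arm_command(
  commands=[
    [8.5,[1.6,3,0],0.03],
    [8.5,[1.6,3,0],0],
    [8.5,[1.6,3,0],0],
    [8.5,[1.6,3,0],0],
    [8.5,[1.6,3,0],0],
    [8.5,[1.6,3,0],0],
    [8.5,[1.6,3,0],0],
    [8.5,[1.6,3,0],0],
    [8.5,[1.6,3,0],0],
    [8.5,[1.6,3,0],0],
    [8.5,[1.6,3,0],0],
    [8.5,[0,0,0],0],
  ],
)

```text
clock: 2.5
position: [0.5212, 0.1266, 0.2476]
ee_rot: [0.705, -0.703, 0.067, -0.067]
contact_force: [-0.6, -1.0, -0.5]
width: 0.0848
```

```bash
cat > st.py <<'E'
from rig import manip
import numpy as np
from scipy.spatial.transform import Rotation as R
def show():
    s=manip.get_state(); M=R.from_quat(np.roll(s["ee_rot"],-1)).as_matrix()
    print(s["clock"],s["position"].round(4),"xang",np.arctan2(M[1,0],M[0,0]).round(3),"F",s["contact_force"].round(2),"w",round(s["width"],4),"eff",s["effort"].round(2)[1:3],"down",M[2,1].round(3))
E
python3 - <<'E'
from st import *;from h import *
show()
d=manip.get_image("wrist");cv2.imwrite("pics/w1.png",d["pixels"][:,:,::-1])
d=manip.get_image("top");cv2.imwrite("pics/t1.png",d["pixels"][:,:,::-1])
E
```

```text
2.5 [0.5212 0.1266 0.2476] xang -0.19 F [-0.58 -1.04 -0.48] w 0.0848 eff [-37.3  -24.86] down -1.0
```

Request:
arm_command(
  commands=[
    [8.5,[1.4,1.4,-1.5],0],
    [8.5,[1.4,1.4,-2.5],0],
    [8.5,[0,0,-1.5],0],
    [8.5,[0,0,0],0],
  ],
)

```text
clock: 3.0
position: [0.5454, 0.1501, 0.1908]
ee_rot: [-0.703, 0.704, -0.071, 0.067]
contact_force: [-0.8, -0.3, -1.1]
width: 0.0852
```

```bash
python3 - <<'E'
from st import *;from h import *
show()
d=manip.get_image("wrist");cv2.imwrite("pics/w2.png",d["pixels"][:,:,::-1]);np.savez("w2.npz",**d)
print(d["intrinsics"],d["R"],d["t"])
E
```

```text
3.0 [0.5454 0.1501 0.1908] xang -0.195 F [-0.82 -0.26 -1.1 ] w 0.0852 eff [-41.38 -23.6 ] down -1.0
[[371.64829954   0.         322.41459705]
 [  0.         371.64829954 232.81362732]
 [  0.           0.           1.        ]] [[ 0.9809432  -0.19418121 -0.00664018]
 [-0.18437498 -0.94109778  0.28344458]
 [-0.06128867 -0.27681875 -0.95896563]] [-0.50399463  0.22061177  0.3975946 ]
```

View pics/w2.png

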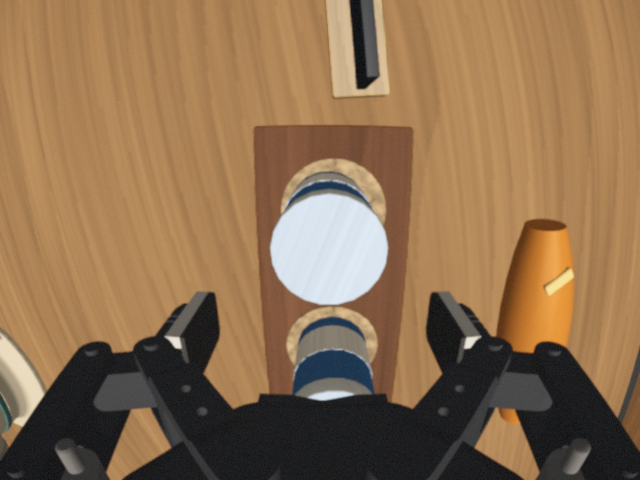

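The wrist view shows the left tin's lid at about (329,249), centred between the open fingers at u≈215 and 430. I'll cast it to check the position.

```bash
cat >> h.py <<'E'
def fray(d,u,v,z):
    K,R,t=d["intrinsics"],d["R"],d["t"]
    a=np.array([(u-K[0,2])/K[0,0],(v-K[1,2])/K[1,1]]);th=np.hypot(*a)
    c=np.r_[a/th*np.sin(th),np.cos(th)] if th>1e-9 else np.array([0,0,1.])
    r=R.T@c;o=-R.T@t
    return o+r*(z-o[2])/r[2]
def wlid(d,z=.126):
    hsv=cv2.cvtColor(d["pixels"],cv2.COLOR_RGB2HSV)
    m=((hsv[...,1]<50)&(hsv[...,2]>170)).astype(np.uint8);m=cv2.morphologyEx(m,cv2.MORPH_OPEN,np.ones((5,5)))
    c=max(cv2.findContours(m,0,1)[0],key=cv2.contourArea)
    P=np.array([fray(d,*q[0],z) for q in c]); 
    (x,y),r=cv2.minEnclosingCircle((P[:,:2]*1000).astype(np.float32)); return x/1000,y/1000,r/1000
E
python3 - <<'E'
from st import *;from h import *
print(wlid(dict(np.load("w2.npz"))))
show()
E
```

```text
(0.5487161254882813, 0.15410023498535155, 0.03218533706665039)
3.05 [0.5463 0.1501 0.1923] xang -0.195 F [0.92 0.76 0.9 ] w 0.0847 eff [-40.55 -22.61] down -1.0
```

Request:
arm_command(
  commands=[
    [8.5,[0.3,0.4,0],0],
    [8.5,[0,0,-1.8],0],
    [8.5,[0,0,-1.8],0],
    [8.5,[0,0,-1.8],0],
    [8.5,[0,0,-1.8],0],
    [8.5,[0,0,-1.6],0],
    [8.5,[0,0,-1.6],0],
    [8.5,[0,0,0],0],
  ],
)

```text
clock: 3.85
position: [0.5498, 0.1549, 0.0887]
ee_rot: [-0.704, 0.704, -0.069, 0.068]
contact_force: [-0.1, -0.5, -0.0]
width: 0.0854
```

```bash
cat >> st.py <<'E'
def weigh(n=12):
    F=[];E=[]
    for i in range(n):
        manip.get_image("top"); s=manip.get_state();F.append(s["contact_force"]);E.append(s["effort"])
    F=np.array(F);E=np.array(E);print("weigh F",F.mean(0).round(3),"sd",F.std(0).round(3),"eff",E.mean(0).round(3)[1:4],s["position"].round(4),s["width"],s["clock"])
E
python3 - <<'E'
from st import *
show(); weigh(8)
E
```

```text
3.85 [0.5498 0.1549 0.0887] xang -0.195 F [-0.1  -0.48 -0.02] w 0.0854 eff [-43.96 -20.04] down -1.0
weigh F [ 0.102  0.142 -0.105] sd [0.438 0.388 0.227] eff [-4.3897e+01 -1.9594e+01 -1.0000e-03] [0.551  0.1554 0.0902] 0.08504014653992292 4.25
```

Baseline is about 0 N. Next I close and lift.

Request:
arm_command(
  commands=[
    [6,[0,0,0],0],
    [5.5,[0,0,0],0],
    [5.5,[0,0,0],0],
    [5.5,[0,0,0],0],
    [5.5,[0,0,0],0],
    [5.5,[0,0,0],0],
    [5.5,[0,0,0],0],
  ],
  grip_force=38,
)

```text
clock: 4.95
position: [0.5503, 0.1554, 0.0897]
ee_rot: [0.704, -0.704, 0.069, -0.068]
contact_force: [-2.8, 0.8, 6.0]
width: 0.0633
```

Request:
arm_command(
  commands=[
    [5.5,[0,0,0.3],0],
    [5.5,[0,0,0.7],0],
    [5.5,[0,0,1],0],
    [5.5,[0,0,1],0],
    [5.5,[0,0,0.8],0],
    [5.5,[0,0,0.2],0],
    [5.5,[0,0,0],0],
    [5.5,[0,0,0],0],
  ],
)

```text
clock: 5.75
position: [0.5503, 0.1553, 0.1291]
ee_rot: [-0.704, 0.704, -0.069, 0.068]
contact_force: [-0.1, 0.2, -4.6]
width: 0.0634
```

```bash
python3 - <<'E'
from st import *;from h import *
weigh(12)
d=manip.get_image("scene");cv2.imwrite("pics/s3.png",d["pixels"][:,:,::-1])
E
```

```text
weigh F [ 0.119  0.043 -4.69 ] sd [0.464 0.422 0.524] eff [-4.6175e+01 -2.2906e+01 -7.0000e-03] [0.5506 0.1553 0.1293] 0.06374124883685012 6.35
```

View pics/s3.png

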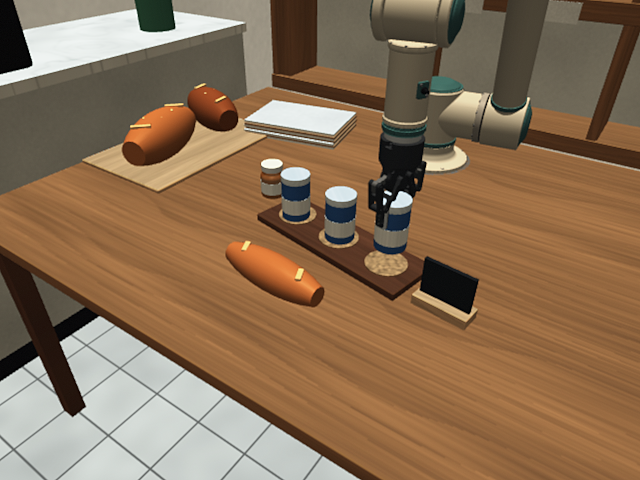

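The tin hangs upright (lid ≈ (397,202)) above its cork at (386,263) and weighs about 4.6 N, so it's probably the full one. I'll set it back and check the other two.

Request:
arm_command(
  commands=[
    [5.5,[0,0,-1],0],
    [5.5,[0,0,-1],0],
    [5.5,[0,0,-0.8],0],
    [5.5,[0,0,-0.5],0],
    [5.5,[0,0,-0.3],0],
    [5.5,[0,0,-0.2],0],
    [5.5,[0,0,-0.1],0],
    [5.5,[0,0,-0.1],0],
    [5.5,[0,0,0],0],
    [5.5,[0,0,0],0],
  ],
)

```text
clock: 7.4
position: [0.5509, 0.1554, 0.0897]
ee_rot: [0.704, -0.704, 0.068, -0.069]
contact_force: [-0.4, 0.4, -2.6]
width: 0.0634
```

```bash
python3 - <<'E'
from st import *
show();weigh(4)
E
```

```text
7.4 [0.5509 0.1554 0.0897] xang -0.194 F [-0.38  0.4  -2.62] w 0.0634 eff [-45.89 -20.88] down -1.0
weigh F [-0.743 -0.154 -1.971] sd [0.385 0.514 0.443] eff [-4.5370e+01 -2.0629e+01 -1.8000e-02] [0.5509 0.1554 0.0897] 0.06314204815261563 7.6
```

Request:
arm_command(
  commands=[
    [5.5,[0,0,-0.1],0],
    [5.5,[0,0,0],0],
    [6.4,[0,0,0],0],
    [6.8,[0,0,0],0],
    [7.5,[0,0,0],0],
    [8.5,[0,0,0],0],
    [8.5,[0,0,0],0],
    [8.5,[0,0,0],0],
    [8.5,[0,0,0],0],
  ],
)

```text
clock: 8.5
position: [0.5506, 0.1553, 0.0883]
ee_rot: [-0.704, 0.704, -0.068, 0.068]
contact_force: [0.6, 0.7, -0.5]
width: 0.0853
```

Request:
arm_command(
  commands=[
    [8.5,[0,0,1],0],
    [8.5,[0,0,2],0],
    [8.5,[0,0,3],0],
    [8.5,[0,0,3],0],
    [8.5,[0,0,2],0],
    [8.5,[-1,-3,0],0],
    [8.5,[-1,-3,0],0],
    [8.5,[-0.2,-3,0],0],
    [8.5,[0,-3,0],0],
    [8.5,[0,-0.6,0],0],
    [8.5,[0,0,0],0],
    [8.5,[0,0,0],0],
  ],
)

```text
clock: 9.7
position: [0.5287, 0.03, 0.1986]
ee_rot: [0.704, -0.703, 0.068, -0.069]
contact_force: [0.1, 0.1, -1.0]
width: 0.085
```

```bash
python3 - <<'E'
from st import *;from h import *
show()
d=manip.get_image("wrist");cv2.imwrite("pics/w4.png",d["pixels"][:,:,::-1]);print(wlid(d))
d=manip.get_image("top");cv2.imwrite("pics/t4.png",d["pixels"][:,:,::-1])
for u,v,r,a in lids(d): print(u,v,r,ray(d,u,v,.126).round(4))
E
```

```text
9.7 [0.5287 0.03   0.1986] xang -0.194 F [ 0.07  0.08 -0.97] w 0.085 eff [-38.11 -23.11] down -1.0
(0.5279290771484375, 0.026177921295166016, 0.031975418090820315)
235.5 289.5 17.33503532409668 [0.5565 0.1656 0.126 ]
395.5 318.5 18.828269958496094 [ 0.5102 -0.1066  0.126 ]
461.5108337402344 361.6973876953125 14.997188568115234 [ 0.4391 -0.2177  0.126 ]
```

View pics/w4.png

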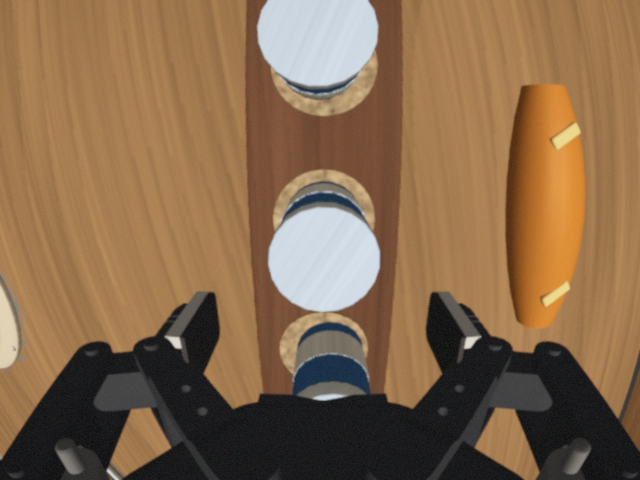

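View pics/t4.png

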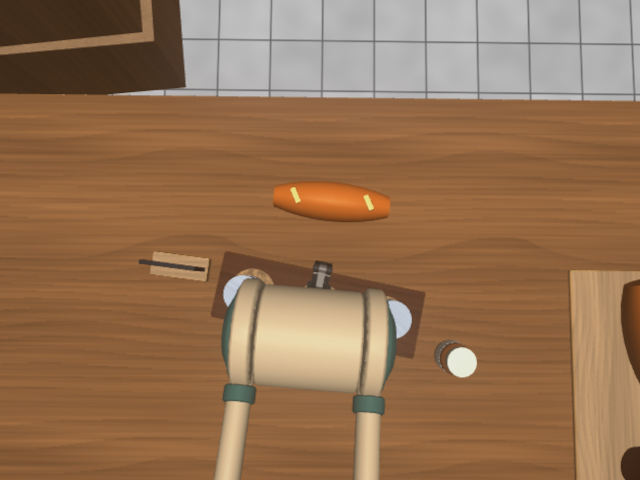

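The left tin stands on its cork (lid ≈ (318,30) in the wrist view), and the middle lid is at (324,258), which casts to (0.528, 0.026). Next is the middle tin.

Request:
arm_command(
  commands=[
    [8.5,[0,-0.3,0],0],
    [8.5,[0,0,-2],0],
    [8.5,[0,0,-2],0],
    [8.5,[0,0,-2],0],
    [8.5,[0,0,-2],0],
    [8.5,[0,0,-1.5],0],
    [8.5,[0,0,-1.4],0],
    [8.5,[0,0,0],0],
    [8.5,[0,0,0],0],
  ],
)

```text
clock: 10.7
position: [0.5287, 0.0267, 0.0894]
ee_rot: [-0.704, 0.704, -0.068, 0.068]
contact_force: [0.4, -0.3, 0.0]
width: 0.0852
```

Request:
arm_command(
  commands=[
    [6,[0,0,0],0],
    [5.5,[0,0,0],0],
    [5.5,[0,0,0],0],
    [5.5,[0,0,0],0],
    [5.5,[0,0,0],0],
    [5.5,[0,0,0],0],
    [5.5,[0,0,0],0],
  ],
  grip_force=38,
)

```text
clock: 11.4
position: [0.5291, 0.0264, 0.0904]
ee_rot: [0.704, -0.704, 0.068, -0.069]
contact_force: [-1.9, 0.6, 6.8]
width: 0.0634
```

Request:
arm_command(
  commands=[
    [5.5,[0,0,0.3],0],
    [5.5,[0,0,0.7],0],
    [5.5,[0,0,1],0],
    [5.5,[0,0,1],0],
    [5.5,[0,0,0.8],0],
    [5.5,[0,0,0.2],0],
    [5.5,[0,0,0],0],
    [5.5,[0,0,0],0],
  ],
)

```text
clock: 12.2
position: [0.5283, 0.0263, 0.1291]
ee_rot: [-0.704, 0.704, -0.069, 0.068]
contact_force: [0.1, -0.1, -2.3]
width: 0.0633
```

```bash
python3 - <<'E'
from st import *;from h import *
weigh(14)
d=manip.get_image("scene");cv2.imwrite("pics/s5.png",d["pixels"][:,:,::-1])
E
```

```text
weigh F [ 0.1   -0.249 -2.019] sd [0.484 0.6   0.545] eff [-4.0649e+01 -2.1450e+01 -1.0000e-03] [0.5286 0.0263 0.1293] 0.06346373667514528 12.9
```

View pics/s5.png

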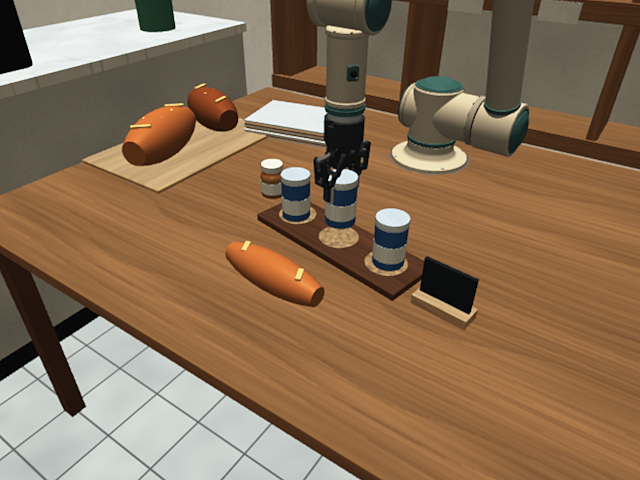

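The middle tin weighs about 2.0 N. It hangs upright above its cork at (338,236), and the left tin stands at (390,242). Now I set it back and go to the right tin.

Request:
arm_command(
  commands=[
    [5.5,[0,0,-1],0],
    [5.5,[0,0,-1],0],
    [5.5,[0,0,-0.8],0],
    [5.5,[0,0,-0.5],0],
    [5.5,[0,0,-0.3],0],
    [5.5,[0,0,-0.2],0],
    [5.5,[0,0,-0.1],0],
    [5.5,[0,0,-0.1],0],
    [5.5,[0,0,-0.1],0],
    [5.5,[0,0,0],0],
    [5.5,[0,0,0],0],
  ],
)

```text
clock: 14.05
position: [0.5285, 0.0264, 0.0904]
ee_rot: [-0.704, 0.704, -0.068, 0.069]
contact_force: [-3.5, -0.2, 10.7]
width: 0.0633
```

```bash
python3 - <<'E'
from st import *
weigh(4)
E
```

```text
weigh F [-4.567  0.314 10.29 ] sd [0.158 0.389 0.657] eff [-35.119 -18.558   0.041] [0.5285 0.0263 0.0904] 0.06349348104743581 14.25
```

Request:
arm_command(
  commands=[
    [5.5,[0,0,0.1],0],
    [5.5,[0,0,0],0],
    [6.4,[0,0,0],0],
    [6.8,[0,0,0],0],
    [7.5,[0,0,0],0],
    [8.5,[0,0,0],0],
    [8.5,[0,0,0],0],
    [8.5,[0,0,0],0],
    [8.5,[0,0,0],0],
  ],
)

```text
clock: 15.15
position: [0.5286, 0.0263, 0.0893]
ee_rot: [-0.704, 0.704, -0.068, 0.069]
contact_force: [-0.2, 0.2, -0.8]
width: 0.0849
```

Request:
arm_command(
  commands=[
    [8.5,[0,0,1],0],
    [8.5,[0,0,2],0],
    [8.5,[0,0,3],0],
    [8.5,[0,0,3],0],
    [8.5,[0,0,2],0],
    [8.5,[-1,-3,0],0],
    [8.5,[-0.9,-3,0],0],
    [8.5,[0,-3,0],0],
    [8.5,[0,-3,0],0],
    [8.5,[0,-0.8,0],0],
    [8.5,[0,0,0],0],
    [8.5,[0,0,0],0],
  ],
)

```text
clock: 16.35
position: [0.5095, -0.1009, 0.1996]
ee_rot: [0.704, -0.703, 0.069, -0.069]
contact_force: [0.2, 0.7, 1.1]
width: 0.0853
```

```bash
python3 - <<'E'
from st import *;from h import *
show()
d=manip.get_image("wrist");cv2.imwrite("pics/w6.png",d["pixels"][:,:,::-1]);print(wlid(d))
E
```

```text
16.35 [ 0.5095 -0.1009  0.1996] xang -0.194 F [0.21 0.69 1.11] w 0.0853 eff [-36.96 -23.2 ] down -1.0
(0.5087708129882812, -0.10304120635986327, 0.03214200210571289)
```

View pics/w6.png

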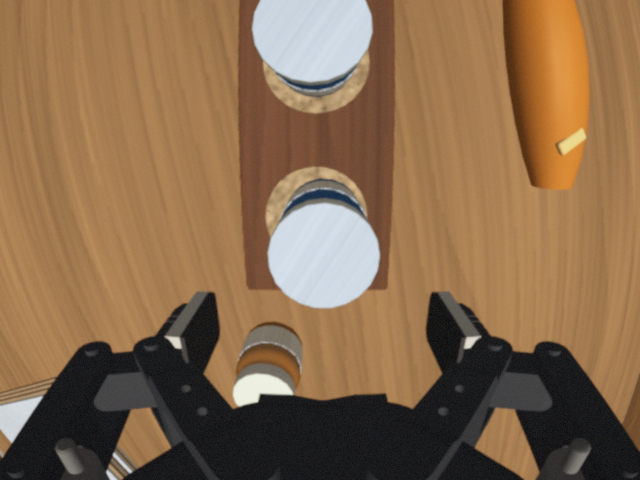

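The middle tin stands on its cork (lid ≈ (313,25)). The right lid at (323,254) casts to (0.509, -0.102), and the jar is clear of the fingers.

Request:
arm_command(
  commands=[
    [8.5,[0,-0.1,0],0],
    [8.5,[0,0,-2],0],
    [8.5,[0,0,-2],0],
    [8.5,[0,0,-2],0],
    [8.5,[0,0,-2],0],
    [8.5,[0,0,-1.5],0],
    [8.5,[0,0,-1.4],0],
    [8.5,[0,0,0],0],
    [8.5,[0,0,0],0],
  ],
)

```text
clock: 17.3
position: [0.5097, -0.1021, 0.0905]
ee_rot: [0.704, -0.704, 0.068, -0.068]
contact_force: [-0.4, -0.4, 0.7]
width: 0.0853
```

Request:
arm_command(
  commands=[
    [6,[0,0,0],0],
    [5.5,[0,0,0],0],
    [5.5,[0,0,0],0],
    [5.5,[0,0,0],0],
    [5.5,[0,0,0],0],
    [5.5,[0,0,0],0],
    [5.5,[0,0,0],0],
  ],
  grip_force=38,
)

```text
clock: 18.0
position: [0.5101, -0.1027, 0.0914]
ee_rot: [-0.704, 0.704, -0.068, 0.069]
contact_force: [-1.1, 1.9, 5.5]
width: 0.0633
```

Request:
arm_command(
  commands=[
    [5.5,[0,0,0.3],0],
    [5.5,[0,0,0.7],0],
    [5.5,[0,0,1],0],
    [5.5,[0,0,1],0],
    [5.5,[0,0,0.8],0],
    [5.5,[0,0,0.2],0],
    [5.5,[0,0,0],0],
    [5.5,[0,0,0],0],
  ],
)

```text
clock: 18.8
position: [0.5093, -0.1026, 0.1301]
ee_rot: [0.704, -0.704, 0.069, -0.068]
contact_force: [0.2, -0.5, -0.3]
width: 0.0634
```

```bash
python3 - <<'E'
from st import *;from h import *
weigh(14)
d=manip.get_image("scene");cv2.imwrite("pics/s7.png",d["pixels"][:,:,::-1])
E
```

```text
weigh F [ 0.157  0.246 -1.491] sd [0.542 0.35  0.452] eff [-3.9319e+01 -2.1106e+01 -1.0000e-03] [ 0.5096 -0.1027  0.1303] 0.06360224065104056 19.5
```

View pics/s7.png

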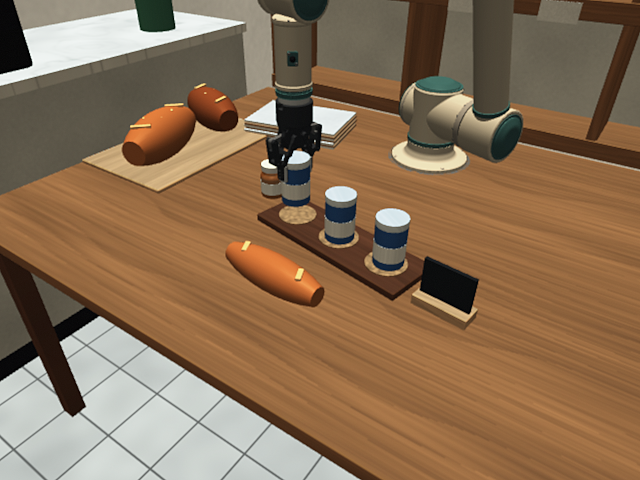

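The right tin weighs about 1.5 N and is clear of its cork. The left tin (4.7 N) is the heaviest, so I set this one back.

Request:
arm_command(
  commands=[
    [5.5,[0,0,-1],0],
    [5.5,[0,0,-1],0],
    [5.5,[0,0,-0.8],0],
    [5.5,[0,0,-0.5],0],
    [5.5,[0,0,-0.3],0],
    [5.5,[0,0,-0.2],0],
    [5.5,[0,0,-0.1],0],
    [5.5,[0,0,-0.1],0],
    [5.5,[0,0,0],0],
    [5.5,[0,0,0],0],
  ],
)

```text
clock: 20.55
position: [0.5096, -0.1027, 0.0914]
ee_rot: [-0.704, 0.704, -0.068, 0.069]
contact_force: [-1.9, 1.2, 4.6]
width: 0.0632
```

```bash
python3 - <<'E'
from st import *
weigh(4)
E
```

```text
weigh F [-2.428  0.892  5.316] sd [0.594 0.633 0.535] eff [-37.008 -18.962   0.041] [ 0.5096 -0.1027  0.0914] 0.06358301635952493 20.75
```

Request:
arm_command(
  commands=[
    [5.5,[0,0,0],0],
    [6.4,[0,0,0],0],
    [6.8,[0,0,0],0],
    [7.5,[0,0,0],0],
    [8.5,[0,0,0],0],
    [8.5,[0,0,0],0],
    [8.5,[0,0,0],0],
    [8.5,[0,0,0],0],
    [8.5,[0,0,1],0],
    [8.5,[0,0,2],0],
    [8.5,[0,0,3],0],
    [8.5,[0,0,3],0],
  ],
)

```text
clock: 21.95
position: [0.5094, -0.1026, 0.1817]
ee_rot: [0.704, -0.704, 0.069, -0.068]
contact_force: [-0.5, -0.0, -0.2]
width: 0.0852
```

Request:
arm_command(
  commands=[
    [8.5,[0,0,2],0],
    [8.5,[0.5,3,0],0],
    [8.5,[0.5,3,0],0],
    [8.5,[0.5,3,0],0],
    [8.5,[0.5,3,0],0],
    [8.5,[0.5,3,0],0],
    [8.5,[0.5,3,0],0],
    [8.5,[0.5,3,0],0],
    [8.5,[0.5,3,0],0],
    [8.5,[0,1.7,0],0],
    [8.5,[0,0,0],0],
    [8.5,[0,0,0],0],
  ],
)

```text
clock: 23.15
position: [0.5493, 0.1539, 0.2005]
ee_rot: [-0.703, 0.704, -0.068, 0.068]
contact_force: [-0.0, 0.1, 0.8]
width: 0.0852
```

```bash
python3 - <<'E'
from st import *;from h import *
show()
d=manip.get_image("wrist");cv2.imwrite("pics/w8.png",d["pixels"][:,:,::-1]);print(wlid(d))
E
```

```text
23.15 [0.5493 0.1539 0.2005] xang -0.193 F [-0.01  0.07  0.82] w 0.0852 eff [-41.82 -23.61] down -1.0
(0.5495455932617187, 0.15408900451660157, 0.03215338134765625)
```

View pics/w8.png

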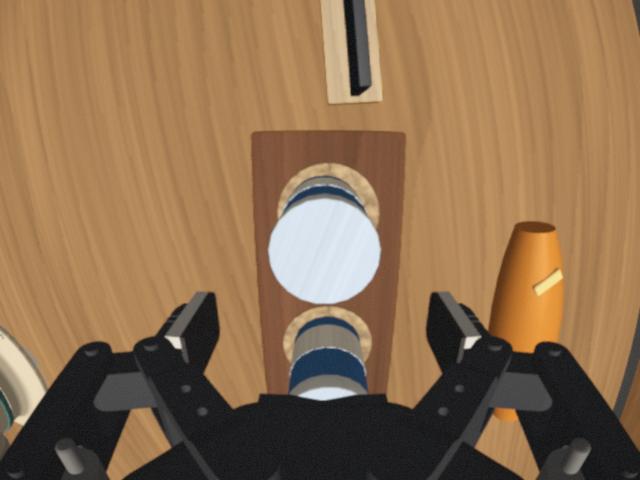

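The left lid at (325,250) sits right under the TCP. I descend, grip and lift about 19 cm.

Request:
arm_command(
  commands=[
    [8.5,[0,0,-2],0],
    [8.5,[0,0,-2],0],
    [8.5,[0,0,-2],0],
    [8.5,[0,0,-2],0],
    [8.5,[0,0,-1.6],0],
    [8.5,[0,0,-1.5],0],
    [8.5,[0,0,0],0],
    [8.5,[0,0,0],0],
  ],
)

```text
clock: 24.0
position: [0.5497, 0.1533, 0.0895]
ee_rot: [-0.704, 0.704, -0.069, 0.069]
contact_force: [0.8, 0.0, 1.0]
width: 0.0852
```

Request:
arm_command(
  commands=[
    [6,[0,0,0],0],
    [5.5,[0,0,0],0],
    [5.5,[0,0,0],0],
    [5.5,[0,0,0],0],
    [5.5,[0,0,0],0],
    [5.5,[0,0,0],0],
    [5.5,[0,0,0],0],
  ],
  grip_force=38,
)

```text
clock: 24.7
position: [0.5503, 0.1541, 0.0906]
ee_rot: [-0.704, 0.704, -0.068, 0.069]
contact_force: [0.3, -1.9, 6.1]
width: 0.0633
```

Request:
arm_command(
  commands=[
    [5.5,[0,0,0.3],0],
    [5.5,[0,0,0.7],0],
    [5.5,[0,0,1.5],0],
    [5.5,[0,0,2],0],
    [5.5,[0,0,2.5],0],
    [5.5,[0,0,2.5],0],
    [5.5,[0,0,2.5],0],
    [5.5,[0,0,2.5],0],
    [5.5,[0,0,2],0],
    [5.5,[0,0,1.5],0],
    [5.5,[0,0,0.7],0],
    [5.5,[0,0,0.3],0],
  ],
)

```text
clock: 25.9
position: [0.5494, 0.1544, 0.2795]
ee_rot: [0.704, -0.704, 0.068, -0.068]
contact_force: [-0.6, -0.0, -4.6]
width: 0.063
```

Request:
arm_command(
  commands=[
    [5.5,[0,0,0],0],
    [5.5,[0,0,0],0],
    [5.5,[0,0,0],0],
    [5.5,[0,0,0],0],
    [5.5,[0,0,0],0],
    [5.5,[0,0,0],0],
  ],
)

```text
clock: 26.5
position: [0.5496, 0.1543, 0.2791]
ee_rot: [-0.704, 0.704, -0.069, 0.068]
contact_force: [0.6, -0.7, -4.1]
width: 0.0632
```

```bash
python3 - <<'E'
from st import *;from h import *
show();weigh(8)
for n in ("scene","top","wrist"):
    d=manip.get_image(n);cv2.imwrite(f"pics/{n}9.png",d["pixels"][:,:,::-1])
    if n=="top":
        for u,v,r,a in lids(d): print(u,v,r,ray(d,u,v,.126).round(4))
E
```

```text
26.5 [0.5496 0.1543 0.2791] xang -0.194 F [ 0.58 -0.69 -4.12] w 0.0632 eff [-43.54 -27.06] down -1.0
weigh F [-0.145 -0.388 -5.12 ] sd [0.41  0.461 0.371] eff [-4.3565e+01 -2.7093e+01 -1.0000e-03] [0.5496 0.1543 0.2793] 0.06317166640878859 26.9
316.6413269042969 307.0802307128906 19.373685836791992 [0.5281 0.0273 0.126 ]
392.2923889160156 319.19549560546875 19.09064483642578 [ 0.5089 -0.1012  0.126 ]
461.5 361.6666564941406 15.023236274719238 [ 0.4392 -0.2177  0.126 ]
```

View pics/scene9.png

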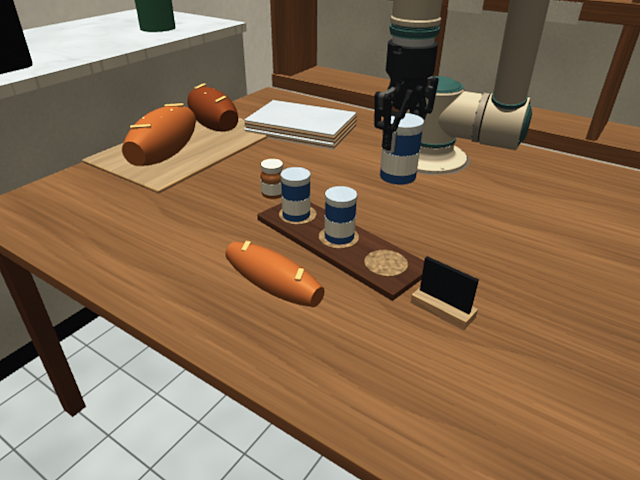

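View pics/wrist9.png

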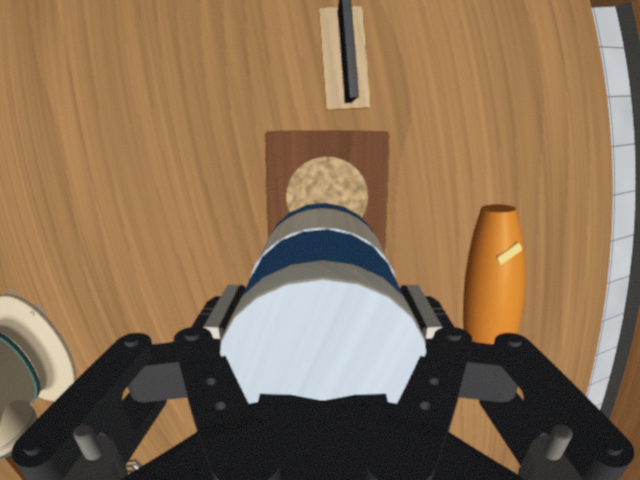

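View pics/top9.png

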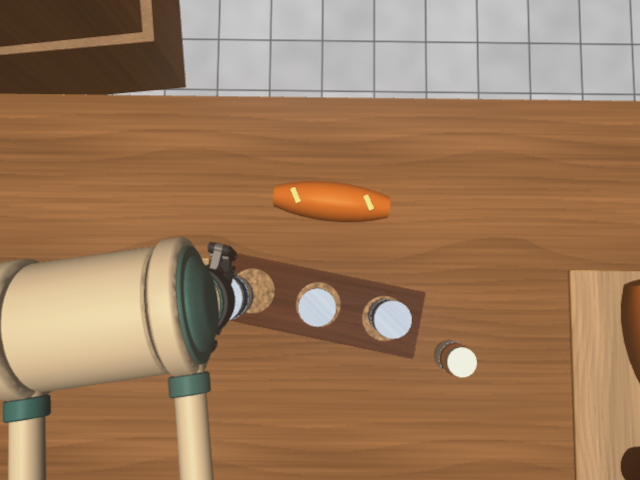

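The left tin is held upright in scene view at (400,150), its underside about 0.21 m up (TCP rose 0.19 m). The middle and right tins are on their corks at the starting positions, (317,307) and (392,319) in the top view. The loaf, jar and slate haven't moved.

```bash
python3 - <<'E'
from st import *
show(); print(manip.sign_off())
E
```

```text
27.05 [0.5496 0.1543 0.2793] xang -0.194 F [ 0.42  0.45 -4.51] w 0.0632 eff [-43.6  -27.11] down -1.0
the job is handed in; nothing more can be done
None
```

I gripped, lifted and set back each tin from left to right. The left tin is the heaviest, so I picked it up again and handed the job in at 27 s with it held in the gripper.

| Tin | Measured weight |
|---|---|
| Left | 4.7 N |
| Middle | 2.0 N |
| Right | 1.5 N |

**Last checks:**
- **Held tin:** it is upright and still, with its underside about 0.21 m above the counter. The gripper opening is steady at 63 mm. The weight read 5.1 N in this second lift, against 4.7 N in the first, which is within the sensor noise of about 0.5 N per reading.
- **Other two tins:** both stand on their corks, within about 1 mm of where they started.
- **Loaf, jar and slate:** the loaf and slate look unmoved in the pictures, and the jar measured unmoved.

The middle tin was pressed onto its cork with about 10 N when I set it down, and I eased off before releasing it. No check failed.

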